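# Load the coin-roll rack in order

### The arm

A 6-joint arm with a two-finger parallel gripper is mounted at the origin on a cart in front of the work surface, level with it; the furniture and walls round the work are solid. World frame = base frame: x ahead of the robot, y to its left, z up, the work surface at z = 0. Lengths are in m, angles in rad, forces in N, time in s.
With the tool pointing down it reaches from about 0.35 to 0.975 m from the base axis. Payload 4.9 kg.
Tool frame: the origin (TCP) lies on the front face of the gripper's body, between the roots of the fingers; the fingertips stand 73 mm ahead of it and the grasp point (between the pads) lies 54 mm ahead of it; z points along the fingers, y is the line along which they close (so a half turn about z gives the same grasp; the last joint's range is limited). The gripper opens to 85 mm and grips with 20 to 120 N. Pads are 22 mm wide; open, the fingers measure 114 mm over their backs; the gripper's body (76 mm by 85 mm) begins 54 mm behind the grasp point. The pads swing forward as they close: fully open they stand 13 mm farther back than shut.
Start: joints at [1.065, 0.053, 1.613, -0, 1.476, -0.119], TCP at [0.236, 0.579, 0.304] pointing down, gripper open.
Joint ranges: [-3.01, 3.01], [-1.01, 2.22], [0.06, 2.58], [-1.02, 4.17], [0.09, 2.62], [-3.14, 3.14]. Speed limits (rad/s): [2.57, 2.57, 3.14, 3.14, 3.14, 3.14].

### API

Orientations are given as a rotation vector (axis times angle).
In Python, from station import status, imaging, order gives the robot as it stands.
- The arm moves only by the tool arm_command, never from a script. Its argument "increments" is a list of rows, each an object with "slide": the shift along the tool's x, y, z in m, a list of three; "spin": the turn about the tool's z in degrees; "gripper": the opening, from -1 (shut) to 1 (fully open). In form: [{"slide": [x, y, z], "spin": spin, "gripper": gripper}, ...]. A call has 1 to 8 rows; each row is the pose to reach, as a shift and turn from the pose commanded when the call began, along the tool's axes at that moment; what a row does not reach only later rows make up. A row lasts 1/12 s, in which the tool goes at most 41.7 mm and 7.16 degrees, less where a joint would pass 70% of its speed; a pose out of reach is approached as far as the arm can. A call with a gripper value outside its range is refused whole. The fingers move at their own pace and stop on an object; "newtons" is the grip in N (left out, the last holds). Time passes only in rows, so rows that repeat a pose let the fingers close. It gives the time, the measured TCP pose, the force, the opening and the grip force at its end, in the units of the state.
- status.get_obs(): the state, without advancing time (a new reading comes with each control period).
- imaging.get_image(name): name is "scene" or "top" or "wrist"; returns a dict with "frame" (384x512x3 uint8, red, green, blue), "vfov" (degrees; the focal length in pixels is half the picture's height over the tangent of half this angle, whatever the lens; pixels are square), "cx", "cy" (the principal point, pixels), "view" (4x4, takes a point from world to camera coordinates); the wrist camera has in their place "mount" (4x4, takes a point from camera to tool coordinates, whose origin is the TCP and whose axes are the flange's). Camera axes: x right, y up, looking along -z (the intrinsics and any distortion apply to the point x, -y, -z); pixel columns grow to the right and rows downward; lengths in m; the calibration is good to about 2 mm. A picture is of the moment at which its call begins: read the wrist's pose just before it. There is no depth.
- order.finish_job(): hands the job in; it is judged then, once.
The state is a dict: "t": time; "q": joint angles; "dq": joint speeds; "effort": joint torques, N m; "tool_pos": TCP position; "tool_rot": TCP orientation; "contact_force": force on the tool from outside, world axes, zero at the start; "wrist_torque": the same for the moment, N m; "opening": finger opening in m; "grip_force": force on a finger pad.
Only numpy, scipy, OpenCV 4.12 (cv2) and the standard library are available. Lean on these libraries where they do the work, as an engineer would, in place of code of your own. Each camera call takes 0.05 s, during which the arm holds its last target. There are 200 camera calls.

### The job

Load the green coin rack for the day's change: lay the orange coin roll in it at the bottom, the white roll on that and the blue roll on top, each lying flat between the two end channels, then set the brass weight squarely on the blue roll with its two lips straddling it. Leave the red rack empty and do not shift the red-lidded pot, the flat red tin or the purple clothes peg.

Things in the scene. Friction and masses are not known exactly. Their poses are not given: they have to be found in the camera images.
- orange_roll: Orange coin roll, a paper-wrapped cylinder lying on its side, 25 mm thick and 68 mm long along its own y axis (it behaves as a 25 x 68 x 25 mm block and does not roll); starts flat on the work surface; grasp it across its 25 mm width (own x); origin at the centre of its underside, z up
- white_roll: Off-white coin roll, a paper-wrapped cylinder lying on its side, 25 mm thick and 68 mm long along its own y axis (it behaves as a 25 x 68 x 25 mm block and does not roll); starts flat on the work surface; grasp it across its 25 mm width (own x); origin at the centre of its underside, z up
- blue_roll: Blue coin roll, a paper-wrapped cylinder lying on its side, 25 mm thick and 68 mm long along its own y axis (it behaves as a 25 x 68 x 25 mm block and does not roll); starts flat on the work surface; grasp it across its 25 mm width (own x); origin at the centre of its underside, z up
- weight: Follower weight: brass plate 39 (x) x 64 (y) mm at z 8-14 mm; black upright grip fin on its middle, 14 (x) x 40 (y) mm, z 14-44; under it two lips along y, 44 mm long, 8 deep, 33 apart inside, to straddle a 25 mm roll. Origin: centre, level with the lips' lower edges, z up. Starts standing on its lips. Seated on the third roll its origin is 70 mm above the rack's. Either way round is right
- green_rack: Green-painted steel coin rack, fixed, open on top, 50 (x) x 100 (y) mm. 3 mm base: rolls' undersides sit 3, 28, 53 mm above its origin. At each y end an upright U channel, 66 mm high, mouth flared above 59, holds the roll ends: rolls lie along y in a space 33 (x) by 76 (y) mm. Side guides start 26 mm off centre, so the middle 52 mm is open to the fingers. Origin: centre of underside, z up
- red_rack: Red-painted rack of the same shape as the green one; it stays empty
- pot: Bystander: round pot with a red lid, 58 mm diameter, 50 mm tall, loose; origin at the centre of its underside
- tin: Bystander: flat round white tin with a dark red lid, 62 mm diameter, 24 mm tall, loose; origin at the centre of its underside
- clothes_peg: Bystander: purple clothes peg lying flat, 15 x 72 (own y) x 12 mm, loose; origin at the centre of its underside
There are look-alikes about, which are no part of the job. Several things have the shape of the white_roll; the one meant has the colours described above.

How it is judged:
By the outcome, as a careful person would: the job done as asked, in the order asked, and still so for the second after the job is handed in, with the robot touching nothing.
It also fails if it takes over 96 s, if anything falls off the work surface, if the arm or the gripper's body presses on something with over 40 N, if the wrist force passes 120 N, or if a joint passes its speed limit or range.

## Working session

There is one attempt and no reset: what is moved stays moved. The work goes in short steps, Python scripts to look and compute and a tool call to move; the robot and the scene stay as the last step left them, time stands still between calls to the robot, and variables do not carry over. Pictures are saved under pics/ and viewed, at most 19 in all, crops included, and the job is handed in when it is done.

Besides the shell and the picture viewer there is one more tool, called as name(argument=value, ...), one argument or row to a line, values as JSON. arm_command: Moves the arm, as the interface text tells. Its arguments: {"type":"object","properties":{"increments":{"type":"array","items":{"type":"object","properties":{"slide":{"type":"array","items":{"type":"number"}},"spin":{"type":"number"},"gripper":{"type":"number"}}}},"newtons":{"type":"number"}},"required":["increments"]}

```bash
mkdir -p pics; ls
python3 - <<'E'
from station import status, imaging
import cv2,pickle
print(status.get_obs())
d={}
for n in ["scene","top","wrist"]:
    im=imaging.get_image(n); d[n]=im
    print(n,{k:v for k,v in im.items() if k!="frame"})
    cv2.imwrite(f"pics/{n}0.png",cv2.resize(im["frame"][...,::-1],(800,600),interpolation=cv2.INTER_CUBIC))
pickle.dump(d,open("im0.pkl","wb"))
E
```

```text
pics
{'t': 0.0, 'q': array([ 1.06499899e+00,  5.33675716e-02,  1.61433080e+00, -1.24083490e-05,
        1.47599045e+00, -1.18976608e-01]), 'dq': array([-2.32784497e-05, -1.19329273e-03,  2.38555713e-03,  2.39625598e-04,
       -5.19526917e-04,  1.45542371e-04]), 'effort': array([ 1.56194081e-03, -3.93676865e+01, -3.70181608e+01,  7.68517384e-05,
        6.99078402e-03, -1.11178352e-05]), 'tool_pos': array([0.23553026, 0.57839763, 0.30263423]), 'tool_rot': array([-0.60371172, -3.08239407,  0.00313864]), 'contact_force': array([ 0.17827531,  0.55006801, -0.13259523]), 'wrist_torque': array([ 0.00128865, -0.00362645,  0.03800039]), 'grip_force': 0.0, 'opening': 0.08549903933017754}
scene {'vfov': 45.9920543780143, 'cx': 252.38712951871213, 'cy': 192.63509653178258, 'view': array([[-0.94372795,  0.33070418, -0.003507  ,  0.46417391],
       [-0.23271596, -0.65649047,  0.71753993,  0.10349273],
       [ 0.23499115,  0.67797862,  0.69650854, -1.29911051],
       [ 0.        ,  0.        ,  0.        ,  1.        ]])}
top {'vfov': 56.254347835781076, 'cx': 259.2143497243833, 'cy': 197.86128099485435, 'view': array([[ 0.01278518, -0.99991466, -0.00268477,  0.01609109],
       [ 0.98926307,  0.01225797,  0.14563077, -0.48587756],
       [-0.14558544, -0.00451786,  0.98933537, -1.10509889],
       [ 0.        ,  0.        ,  0.        ,  1.        ]])}
wrist {'vfov': 69.0617594780591, 'cx': 256.3619225769244, 'cy': 189.77474770953788, 'mount': array([[-1.96831683e-05,  9.62379813e-01,  2.71707740e-01,
         6.86847282e-02],
       [ 9.99999641e-01,  2.49132505e-04, -8.09976675e-04,
         2.55193649e-04],
       [-8.47196431e-04,  2.71707627e-01, -9.62379472e-01,
        -7.09767099e-02],
       [ 0.00000000e+00,  0.00000000e+00,  0.00000000e+00,
         1.00000000e+00]])}
```

View pics/scene0.png

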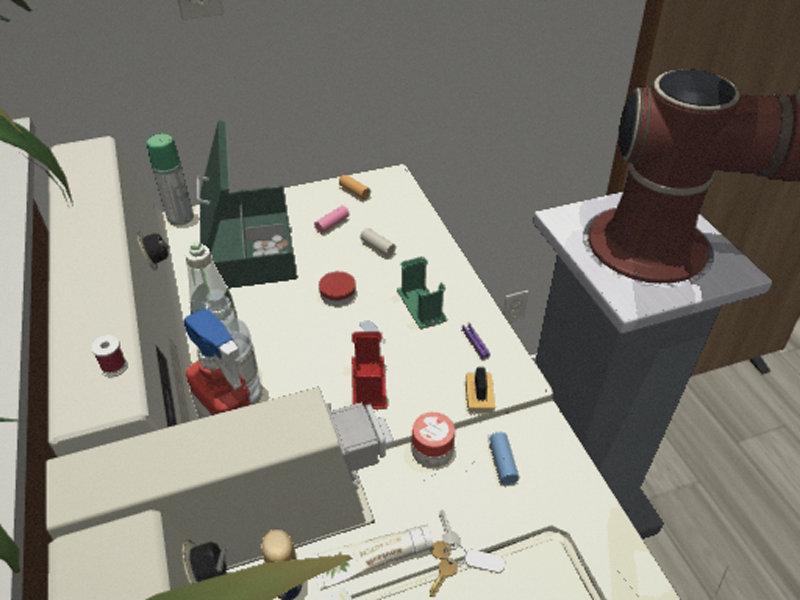

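View pics/top0.png

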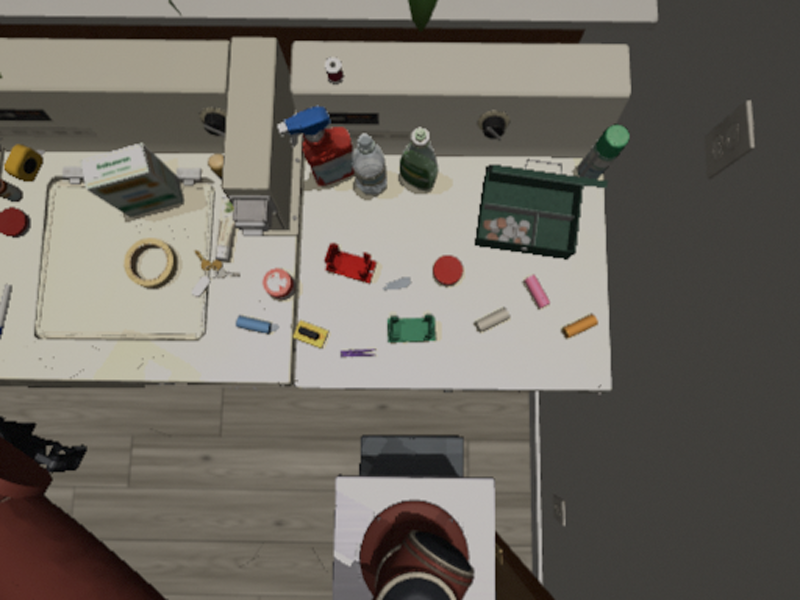

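The scene and top views show, in top-view 800x600 pixels: orange (580,326), white (492,320), blue (255,325), weight (311,333), green rack (412,329), red rack (351,264), peg (358,353), pot (278,283), tin (447,270). The pink roll at (537,291) is a look-alike.

```bash
cat > h.py <<'E'
import numpy as np, cv2
from scipy.spatial.transform import Rotation as R
from station import status, imaging
def cam(name, im=None, obs=None):
    """returns frame, f, c, T(cam->world)"""
    if im is None:
        obs=status.get_obs(); im=imaging.get_image(name)
    fr=im["frame"]; f=fr.shape[0]/2/np.tan(np.radians(im["vfov"])/2)
    if "view" in im: T=np.linalg.inv(im["view"])
    else:
        W=np.eye(4); W[:3,:3]=R.from_rotvec(obs["tool_rot"]).as_matrix(); W[:3,3]=obs["tool_pos"]; T=W@im["mount"]
    return fr,f,(im["cx"],im["cy"]),T
def plane(c,px,z):
    fr,f,(cx,cy),T=c; px=np.atleast_2d(px).astype(float)
    d=np.c_[(px[:,0]-cx)/f,-(px[:,1]-cy)/f,-np.ones(len(px))]@T[:3,:3].T
    o=T[:3,3]; return o+d*((z-o[2])/d[:,2])[:,None]
HSV=dict(orange=((8,140,90),(18,255,255)),blue=((98,90,60),(118,255,255)),brass=((19,120,90),(30,255,255)),
  green=((70,110,30),(90,255,255)),white=((10,8,60),(40,75,190)),black=((0,0,0),(180,255,45)))
def blobs(fr,key,roi=None,minA=20):
    h=cv2.cvtColor(fr,cv2.COLOR_RGB2HSV); m=cv2.inRange(h,*map(np.array,HSV[key]))
    if roi: 
        k=np.zeros_like(m); x0,y0,x1,y1=roi; k[y0:y1,x0:x1]=255; m&=k
    cs,_=cv2.findContours(m,cv2.RETR_EXTERNAL,cv2.CHAIN_APPROX_NONE)
    return sorted([c[:,0,:] for c in cs if cv2.contourArea(c)>=minA],key=lambda c:-cv2.contourArea(c))
def rect(c,cnt,z):
    """min-area rectangle of a contour cast on plane z: centre, (long,short), angle of long axis in deg"""
    p=plane(c,cnt,z)[:,:2]; (x,y),(a,b),t=cv2.minAreaRect((p*1000).astype(np.float32))
    if a<b: a,b,t=b,a,t+90
    return np.array([x,y])/1000,(round(a,1),round(b,1)),(t+90)%180-90
E
python3 - <<'E'
import pickle; from h import *
d=pickle.load(open("im0.pkl","rb")); 
c=cam("top",d["top"]); fr=c[0]; h=cv2.cvtColor(fr,cv2.COLOR_RGB2HSV)
for n,(x,y) in dict(orange=(580,326),white=(492,320),blue=(255,325),brass=(302,330),green=(412,329),table=(492,350)).items(): print(n,h[int(y*.64),int(x*.64)])
for k,roi,z in [("orange",(350,190,400,225),.0125),("blue",(145,195,180,220),.0125),("brass",(180,195,215,230),.012),("green",(240,195,285,225),.03),("white",(300,190,332,216),.0125)]:
    for b in blobs(fr,k,roi)[:2]: print(k,rect(c,b,z))
E
```

```text
orange [ 16 168 187]
white [ 19  35 176]
blue [105 100 158]
brass [150   7  36]
green [ 73 116 117]
table [ 17  12 190]
orange (array([ 0.46020401, -0.33956387]), (66.1, 21.4), -64.78056907653809)
blue (array([0.45402463, 0.3366759 ]), (65.8, 19.6), 78.23556518554688)
brass (array([0.43573978, 0.21835136]), (62.9, 36.4), 70.21611022949219)
green (array([0.44784299, 0.00988133]), (90.4, 48.5), -86.98486399650574)
white (array([ 0.47633725, -0.16011096]), (102.0, 81.6), -89.29353952407837)
```

Run:
```python
import pickle,cv2
d=pickle.load(open("im0.pkl","rb"));f=d["top"]["frame"]
cv2.imwrite("pics/c1.png",cv2.resize(f[190:235,140:400,::-1],None,fx=3,fy=3,interpolation=cv2.INTER_CUBIC))
```

```text
(no output)
```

View pics/c1.png

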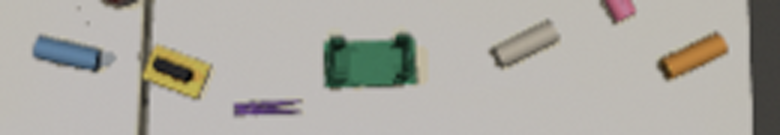

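The crop shows all three rolls, the weight and the green rack lying cleanly apart, so I am moving to a hover where the wrist camera sees blue, weight and rack.

arm_command(
  increments=[
    {"slide":[-0.324,-0.254,0],"spin":68,"gripper":1},
    {"slide":[-0.324,-0.254,0],"spin":68,"gripper":1},
    {"slide":[-0.324,-0.254,0],"spin":68,"gripper":1},
    {"slide":[-0.324,-0.254,0],"spin":68,"gripper":1},
    {"slide":[-0.324,-0.254,0],"spin":68,"gripper":1},
    {"slide":[-0.324,-0.254,0],"spin":68,"gripper":1},
    {"slide":[-0.324,-0.254,0],"spin":68,"gripper":1},
    {"slide":[-0.324,-0.254,0],"spin":68,"gripper":1},
  ],
)

```text
t: 0.82
tool_pos: [0.4015, 0.2875, 0.3037]
tool_rot: [2.015, 2.41, 0.0]
contact_force: [0.8, 0.9, -0.2]
opening: 0.0858
grip_force: 0.0
```

arm_command(
  increments=[
    {"slide":[-0.037,0.013,0],"spin":5,"gripper":1},
    {"slide":[-0.074,0.026,0],"spin":10,"gripper":1},
    {"slide":[-0.074,0.026,0],"spin":10,"gripper":1},
    {"slide":[-0.074,0.026,0],"spin":10,"gripper":1},
  ],
)

```text
t: 1.15
tool_pos: [0.4409, 0.2198, 0.3036]
tool_rot: [-2.215, -2.227, 0.001]
contact_force: [-0.2, 0.6, -0.6]
opening: 0.0856
grip_force: 0.0
```

Run:
```python
from h import *
import pickle
c=cam("wrist"); o=status.get_obs(); pickle.dump(c,open("w1.pkl","wb")); print(o["tool_pos"],o["tool_rot"])
cv2.imwrite("pics/w1.png",cv2.resize(c[0][...,::-1],(800,600),interpolation=cv2.INTER_CUBIC))
for k,z in [("blue",.0125),("brass",.014),("green",.066)]:
    for b in blobs(c[0],k,minA=60)[:4]: print(k,b.mean(0),rect(c,b,z))
```

```text
[0.44031583 0.22089706 0.30359894] [-2.21174068e+00 -2.23008987e+00  4.97233641e-04]
brass [252.33333333 165.05797101] (array([0.43589316, 0.21994611]), (62.5, 37.6), 70.1158218383789)
green [258.21484375 297.84765625] (array([0.44512869, 0.06182538]), (74.4, 41.6), -88.63424801826477)
```

View pics/w1.png

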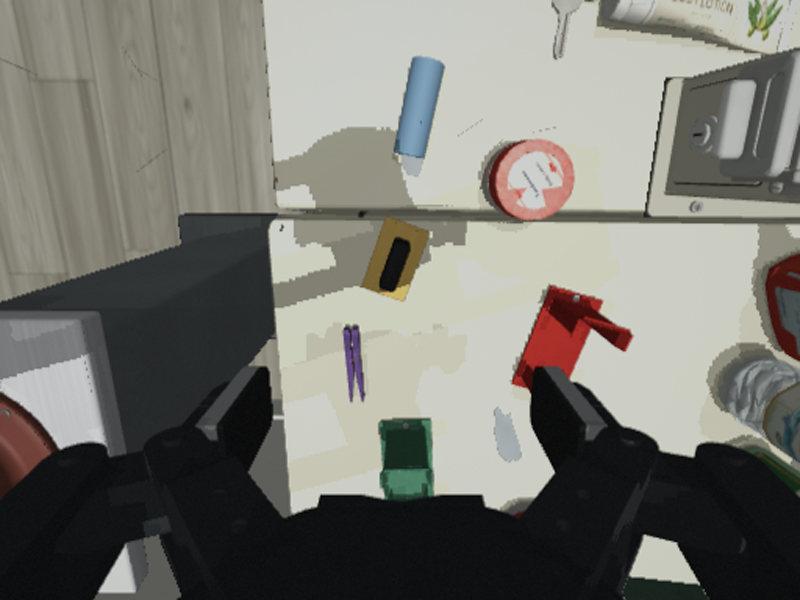

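Wrist view: blue at (420,105), weight at (395,260), peg (355,362), green rack only partly visible at (406,455). Next I move over the rack for a full look at it.

arm_command(
  increments=[
    {"slide":[-0.04,0,0],"spin":0,"gripper":1},
    {"slide":[-0.08,0,0],"spin":0,"gripper":1},
    {"slide":[-0.12,0,0],"spin":0,"gripper":1},
    {"slide":[-0.16,0,0],"spin":0,"gripper":1},
    {"slide":[-0.19,0,0],"spin":0,"gripper":1},
    {"slide":[-0.2,0,0],"spin":0,"gripper":1},
    {"slide":[-0.2,0,0],"spin":0,"gripper":1},
    {"slide":[-0.2,0,0],"spin":0,"gripper":1},
  ],
)

```text
t: 1.87
tool_pos: [0.4421, 0.0226, 0.3038]
tool_rot: [-2.209, -2.233, -0.001]
contact_force: [0.6, 0.0, 0.7]
opening: 0.0853
grip_force: 0.0
```

Run:
```python
from h import *
import h,pickle
h.HSV["blue"]=((98,60,60),(118,255,255))
c=pickle.load(open("w1.pkl","rb"))
for b in blobs(c[0],"blue",(230,20,320,120),60)[:2]: print("blue",rect(c,b,.0125))
c=cam("wrist"); pickle.dump(c,open("w2.pkl","wb"))
for b in blobs(c[0],"green",(200,100,320,260),60)[:4]: print("green",b.mean(0),b.min(0),b.max(0),rect(c,b,.066))
cv2.imwrite("pics/w2.png",cv2.resize(c[0][90:260,180:350,::-1],None,fx=3.5,fy=3.5,interpolation=cv2.INTER_CUBIC))
```

```text
blue (array([0.45356763, 0.3378327 ]), (70.2, 23.7), 78.15205383300781)
green [258.03688525 154.94262295] [241 138] [279 184] (array([0.44629681, 0.03777306]), (51.9, 42.4), -89.39835715293884)
green [261.9132948  205.79768786] [244 188] [280 220] (array([ 0.44966791, -0.01289542]), (40.7, 39.6), 3.3568127155303955)
```

View pics/w2.png

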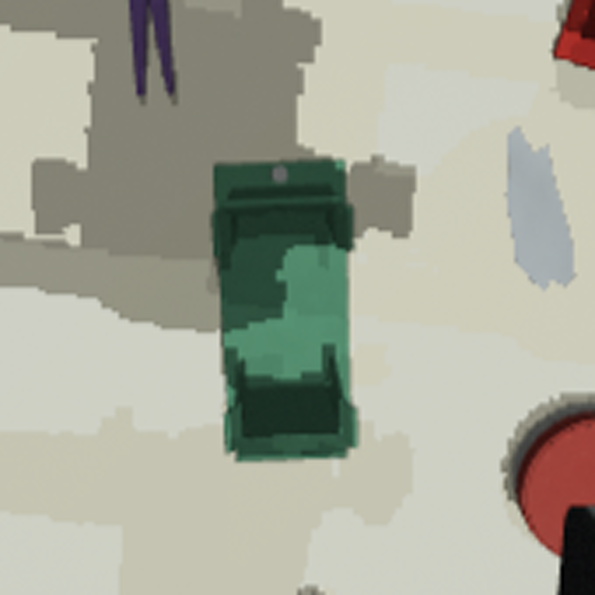

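arm_command(
  increments=[
    {"slide":[-0.04,0,0],"spin":-3,"gripper":1},
    {"slide":[-0.08,0,0],"spin":-7,"gripper":1},
    {"slide":[-0.12,0,0],"spin":-12,"gripper":1},
    {"slide":[-0.16,0,0],"spin":-18,"gripper":1},
    {"slide":[-0.2,0,0],"spin":-24,"gripper":1},
    {"slide":[-0.23,0,0],"spin":-25,"gripper":1},
    {"slide":[-0.24,0,0],"spin":-25,"gripper":1},
    {"slide":[-0.24,0,0],"spin":-25,"gripper":1},
  ],
)

```text
t: 2.58
tool_pos: [0.4451, -0.2189, 0.3036]
tool_rot: [-1.676, -2.656, -0.001]
contact_force: [-0.5, 0.5, -0.1]
opening: 0.0853
grip_force: 0.0
```

Run:
```python
from h import *
import pickle
c=cam("wrist"); pickle.dump(c,open("w3.pkl","wb")); o=status.get_obs(); print(o["tool_pos"],o["tool_rot"])
for k,z in [("orange",.0125),("white",.0125)]:
    for b in blobs(c[0],k,minA=150)[:5]: print(k,b.mean(0),rect(c,b,z))
cv2.imwrite("pics/w3.png",cv2.resize(c[0][...,::-1],(800,600),interpolation=cv2.INTER_CUBIC))
```

```text
[ 0.44501716 -0.21764324  0.30357666] [-1.67431878e+00 -2.65677718e+00 -1.46816082e-03]
orange [229.55737705 245.18032787] (array([ 0.46079871, -0.33933868]), (69.2, 23.9), -64.37087631225586)
white [151.01751047 155.80966882] (array([ 0.34843463, -0.30429517]), (543.9, 451.7), 25.461641311645508)
white [ 89.29801325 367.82119205] (array([ 0.33133685, -0.63471936]), (92.5, 84.1), 25.45187759399414)
white [424.44166667 201.16666667] (array([ 0.67357648, -0.16498915]), (53.3, 28.7), -78.04487895965576)
white [321.20338983  36.06779661] (array([ 0.4493913, -0.048462 ]), (51.7, 16.9), 2.0171117782592773)
white [410.91860465 375.34883721] (array([ 0.82820496, -0.42077365]), (47.9, 40.5), -73.33090400695801)
```

View pics/w3.png

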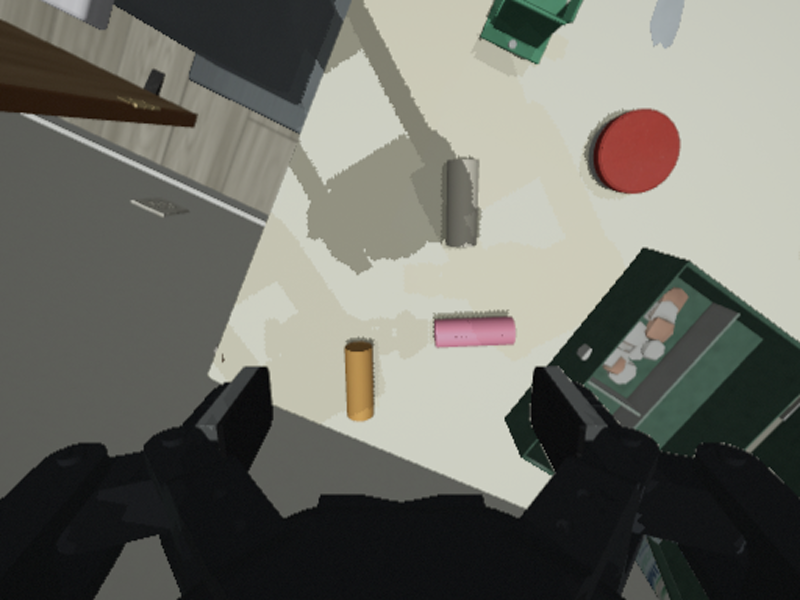

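Wrist view at the right: orange at (360,380), white at (462,202), pink decoy (475,330), tin (637,150). In the earlier rack crop the base's +y edge runs (213,163)-(345,163), with the upper rim near row 205 and the lower rim near 460.

Run:
```python
from h import *
import h,pickle
c3=pickle.load(open("w3.pkl","rb")); k=.64
P=plane(c3,np.array([(447,158),(480,158),(478,246),(444,245)])*k,.0125)[:,:2]
print("white",P.mean(0),np.degrees(np.arctan2(*(P[0]+P[1]-P[2]-P[3])[::-1])), np.linalg.norm(P[0]-P[3]),np.linalg.norm(P[0]-P[1]))
h.HSV["green"]=((62,70,20),(95,255,255))
c2=pickle.load(open("w2.pkl","rb"))
q=lambda x,y,z:plane(c2,[(180+(x+.5)/3.5-.5,90+(y+.5)/3.5-.5)],z)[0,:2].round(4)
print("base +y edge",q(213,163,.0),q(345,163,0.0))
print("upper rim",q(212,205,.066),q(352,205,.066)," lower rim",q(233,460,.066),q(355,456,.066))
for b in blobs(c2[0],"green",(225,125,300,235),60)[:4]: print(len(b),b.min(0),b.max(0),rect(c2,b,.066),rect(c2,b,0))
import pickle; d=pickle.load(open("im0.pkl","rb")); ct=cam("top",d["top"])
for b in blobs(ct[0],"green",(240,190,290,228))[:2]: print(b.min(0),b.max(0),rect(ct,b,.066),rect(ct,b,0))
cv2.imwrite("pics/rk.png",np.vstack([cv2.resize(c2[0][130:225,230:290,::-1],None,fx=6,fy=6,interpolation=cv2.INTER_CUBIC)*1]))
o=status.get_obs(); W=R.from_rotvec(o["tool_rot"]).as_matrix()
print("to orange",W.T@(np.array([.4608,-.3393,.30])-o["tool_pos"]),np.degrees(np.arctan2(W[1,1],W[0,1])))
```

```text
white [ 0.4708696  -0.15530558] 116.01406917685077 0.06928585796597873 0.026144165614709333
base +y edge [0.4211 0.0599] [0.471  0.0604]
upper rim [0.4243 0.0524] [0.4684 0.0528]  lower rim [ 0.431  -0.0338] [ 0.4723 -0.0319]
248 [241 136] [281 221] (array([0.4480896 , 0.01643228]), (98.5, 43.8), -87.08100485801697) (array([4.49479858e-01, 3.93829346e-04]), (119.6, 53.2), -87.08101320266724)
[248 202] [277 218] (array([0.44276083, 0.01086846]), (90.2, 48.6), -86.6624915599823) (array([0.45016504, 0.01049675]), (95.6, 51.5), -86.66250252723694)
to orange [-0.11656489 -0.03825418  0.00339125] 25.561184290376527
```

View pics/rk.png

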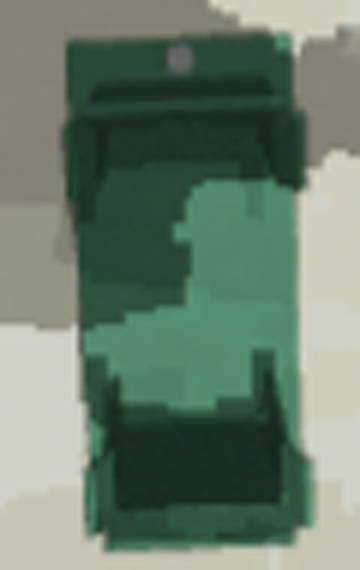

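Rack estimate: centre (0.4487, 0.0100), long axis near 93°; two views agree within about 1 mm. I go to the orange roll first.

arm_command(
  increments=[
    {"slide":[-0.035,-0.012,0.015],"spin":0,"gripper":0.5},
    {"slide":[-0.07,-0.023,0.03],"spin":0,"gripper":0.5},
    {"slide":[-0.1,-0.034,0.05],"spin":0,"gripper":0.5},
    {"slide":[-0.1166,-0.038,0.08],"spin":0,"gripper":0.5},
    {"slide":[-0.1166,-0.038,0.11],"spin":0,"gripper":0.5},
    {"slide":[-0.1166,-0.038,0.13],"spin":0,"gripper":0.5},
    {"slide":[-0.1166,-0.038,0.14],"spin":0,"gripper":0.5},
    {"slide":[-0.1166,-0.038,0.14],"spin":0,"gripper":0.5},
  ],
)

```text
t: 3.3
tool_pos: [0.4601, -0.3369, 0.1608]
tool_rot: [-1.669, -2.655, -0.003]
contact_force: [-1.1, -0.4, -0.6]
opening: 0.0635
grip_force: 0.0
```

```bash
cat >> h.py <<'E'
def go(x,y,z,tooly):
    """slide and spin from the present pose to a world pose; tooly = angle of tool y in deg"""
    o=status.get_obs(); W=R.from_rotvec(o["tool_rot"]).as_matrix()
    a=np.degrees(np.arctan2(W[1,1],W[0,1]))
    print("t",round(o["t"],2),"pos",o["tool_pos"].round(4),"ya",a.round(2),"tilt",W[:2,2].round(4),"slide",(W.T@(np.array([x,y,z])-o["tool_pos"])).round(4),"spin",round(a-tooly,2))
E
python3 - <<'E'
from h import *
go(.4608,-.3393,.077,25.6)
c=cam("wrist"); 
for b in blobs(c[0],"orange",minA=150)[:2]: print(rect(c,b,.0125))
cv2.imwrite("pics/w4.png",c[0][...,::-1])
E
```

```text
t 3.3 pos [ 0.4601 -0.3369  0.1608] ya 25.69 tilt [-0.0041  0.0045] slide [-0.0029 -0.0002  0.0838] spin 0.09
(array([ 0.46065985, -0.33915271]), (72.8, 23.8), -63.89409828186035)
```

View pics/w4.png

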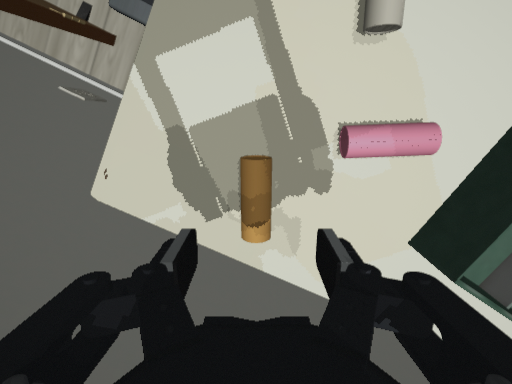

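The orange roll is centred between the fingers at (256,198), with both fingers clear of it. Descend and grip.

arm_command(
  increments=[
    {"slide":[-0.002,0,0.03],"spin":0,"gripper":0.5},
    {"slide":[-0.002,0,0.06],"spin":0,"gripper":0.5},
    {"slide":[-0.002,0,0.077],"spin":0,"gripper":0.5},
    {"slide":[-0.002,0,0.083],"spin":0,"gripper":0.5},
    {"slide":[-0.002,0,0.083],"spin":0,"gripper":0.5},
    {"slide":[-0.002,0,0.083],"spin":0,"gripper":-0.8},
    {"slide":[-0.002,0,0.083],"spin":0,"gripper":-0.8},
    {"slide":[-0.002,0,0.083],"spin":0,"gripper":-0.8},
  ],
  newtons=40,
)

```text
t: 4.02
tool_pos: [0.4624, -0.3429, 0.0833]
tool_rot: [1.673, 2.654, -0.001]
contact_force: [-0.1, 0.0, 0.1]
opening: 0.0283
grip_force: 0.0
```

arm_command(
  increments=[
    {"slide":[0,0,0],"spin":0,"gripper":-0.8},
    {"slide":[0,0,0],"spin":0,"gripper":-0.8},
    {"slide":[0,0,0],"spin":0,"gripper":-0.8},
  ],
)

```text
t: 4.27
tool_pos: [0.4624, -0.3431, 0.0833]
tool_rot: [1.674, 2.654, -0.001]
contact_force: [-0.7, 1.0, 6.9]
opening: 0.0239
grip_force: 40.7
```

Run:
```python
from h import *
go(.4487,.0100,.080,3)
```

```text
t 4.27 pos [ 0.4624 -0.3431  0.0833] ya 25.54 tilt [ 0.0028 -0.0026] slide [0.3245 0.1399 0.0024] spin 22.54
```

arm_command(
  increments=[
    {"slide":[0,0,-0.04],"spin":0,"gripper":-0.8},
    {"slide":[0.015,0.006,-0.078],"spin":2,"gripper":-0.8},
    {"slide":[0.045,0.02,-0.1],"spin":5,"gripper":-0.8},
    {"slide":[0.08,0.035,-0.115],"spin":8,"gripper":-0.8},
    {"slide":[0.116,0.05,-0.12],"spin":11,"gripper":-0.8},
    {"slide":[0.152,0.066,-0.12],"spin":14,"gripper":-0.8},
    {"slide":[0.188,0.081,-0.12],"spin":17,"gripper":-0.8},
    {"slide":[0.224,0.097,-0.12],"spin":20,"gripper":-0.8},
  ],
)

```text
t: 4.93
tool_pos: [0.4515, -0.0964, 0.2011]
tool_rot: [2.115, 2.322, 0.001]
contact_force: [0.1, 0.2, -1.4]
opening: 0.0242
grip_force: 40.2
```

Run:
```python
from h import *
go(.4489,.0058,.203,3)
```

```text
t 4.93 pos [ 0.4515 -0.0964  0.2011] ya 5.34 tilt [ 0.0007 -0.0001] slide [ 0.102   0.007  -0.0019] spin 2.34
```

arm_command(
  increments=[
    {"slide":[0.036,0.002,0],"spin":1,"gripper":-0.8},
    {"slide":[0.066,0.005,0],"spin":2,"gripper":-0.8},
    {"slide":[0.09,0.006,0],"spin":2.4,"gripper":-0.8},
    {"slide":[0.098,0.007,0],"spin":2.4,"gripper":-0.8},
    {"slide":[0.098,0.007,0],"spin":2.4,"gripper":-0.8},
    {"slide":[0.098,0.007,0],"spin":2.4,"gripper":-0.8},
  ],
)

```text
t: 5.43
tool_pos: [0.4497, -0.0001, 0.2009]
tool_rot: [2.158, 2.282, -0.001]
contact_force: [-0.2, 0.1, -1.9]
opening: 0.0243
grip_force: 40.2
```

Run:
```python
from h import *
go(.4489,.0058,.088,3)
c=cam("wrist"); o=status.get_obs()
for b in blobs(c[0],"orange",minA=150)[:2]: print(rect(c,b,o["tool_pos"][2]-.0708))
cv2.imwrite("pics/w5.png",c[0][...,::-1])
```

```text
t 5.43 pos [ 4.497e-01 -1.000e-04  2.009e-01] ya 3.19 tilt [ 0.     -0.0008] slide [ 0.006  -0.0004  0.1129] spin 0.19
(array([0.44950562, 0.00380523]), (78.8, 24.4), -86.82280707359314)
```

View pics/w5.png

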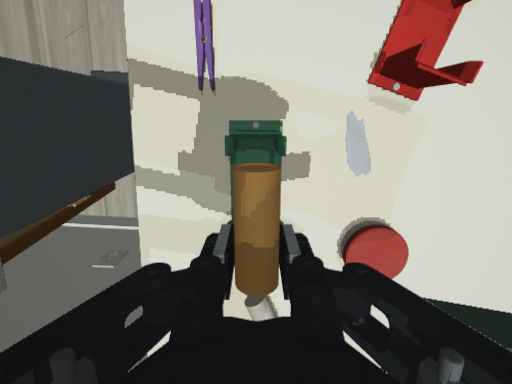

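The orange roll hangs straight over the rack; the channel rim is visible at (226–285, 148) and the base edge at (231–281, 121). Small shift, then a check of the rim.

arm_command(
  increments=[
    {"slide":[0.003,0,0.02],"spin":0.1,"gripper":-0.8},
    {"slide":[0.006,0,0.04],"spin":0.2,"gripper":-0.8},
    {"slide":[0.006,0,0.042],"spin":0.2,"gripper":-0.8},
    {"slide":[0.006,0,0.042],"spin":0.2,"gripper":-0.8},
    {"slide":[0.006,0,0.042],"spin":0.2,"gripper":-0.8},
  ],
)

```text
t: 5.9
tool_pos: [0.4498, 0.0052, 0.1595]
tool_rot: [2.165, 2.276, 0.0]
contact_force: [-0.3, -0.2, -2.2]
opening: 0.0243
grip_force: 40.1
```

Run:
```python
from h import *
go(.4489,.0058,.087,3)
c=cam("wrist")
cv2.imwrite("pics/w6.png",cv2.resize(c[0][90:320,160:360,::-1],None,fx=2.6,fy=2.6,interpolation=cv2.INTER_CUBIC))
import pickle; pickle.dump(c,open("w6.pkl","wb"))
```

```text
t 5.9 pos [0.4498 0.0052 0.1595] ya 2.87 tilt [ 0.0004 -0.0003] slide [ 0.0007 -0.0009  0.0725] spin -0.13
```

View pics/w6.png

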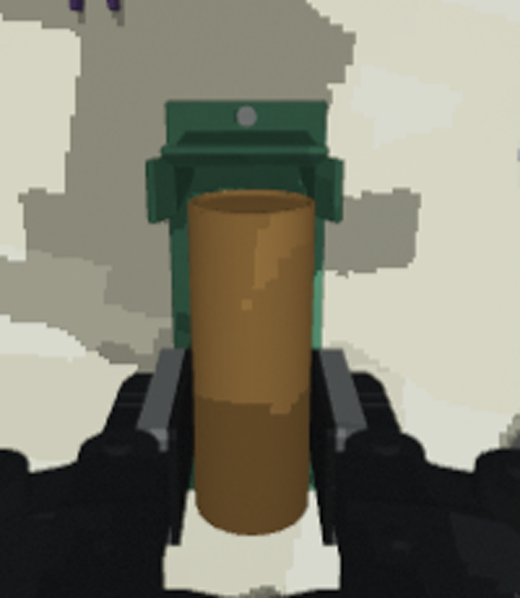

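Run:
```python
from h import *
import pickle; c=pickle.load(open("w6.pkl","rb"))
f=lambda x,y,z:plane(c,[(160+x/2.6-.3,90+y/2.6-.3)],z)[0].round(4)
print("base edge",f(166,101,0.),f(327,101,0.),"rim",f(147,190,.066),f(343,190,.066),f(245,150,.066),"roll ends",f(252,192,.1595-.0583),f(252,533,.1595-.0708), "mid gap",f(172,300,.003),f(323,300,.003))
```

```text
base edge [0.4209 0.0593 0.    ] [0.4709 0.0618 0.    ] rim [0.4243 0.0434 0.066 ] [0.4691 0.0456 0.066 ] [0.4463 0.0536 0.066 ] roll ends [0.4479 0.0505 0.1012] [ 0.452  -0.03    0.0887] mid gap [ 0.4244 -0.0048  0.003 ] [ 0.4743 -0.0023  0.003 ]
```

arm_command(
  increments=[
    {"slide":[0.001,-0.0013,0.004],"spin":-0.1,"gripper":-0.8},
    {"slide":[0.001,-0.0013,0.02],"spin":-0.1,"gripper":-0.8},
    {"slide":[0.001,-0.0013,0.035],"spin":-0.1,"gripper":-0.8},
    {"slide":[0.001,-0.0013,0.05],"spin":-0.1,"gripper":-0.8},
    {"slide":[0.001,-0.0013,0.062],"spin":-0.1,"gripper":-0.8},
    {"slide":[0.001,-0.0013,0.07],"spin":-0.1,"gripper":-0.8},
    {"slide":[0.001,-0.0013,0.072],"spin":-0.1,"gripper":-0.8},
    {"slide":[0.001,-0.0013,0.072],"spin":-0.1,"gripper":-0.8},
  ],
)

```text
t: 6.62
tool_pos: [0.4482, 0.007, 0.0872]
tool_rot: [2.162, 2.28, 0.0]
contact_force: [-0.5, -0.3, -1.3]
opening: 0.0242
grip_force: 40.2
```

Run:
```python
from h import *
go(.4485,.0062,.0865,3)
```

```text
t 6.62 pos [0.4482 0.007  0.0872] ya 3.04 tilt [ 0.0001 -0.0001] slide [-0.0008  0.0002  0.0007] spin 0.04
```

arm_command(
  increments=[
    {"slide":[0,0,0],"spin":0,"gripper":0.1},
    {"slide":[0,0,0],"spin":0,"gripper":0.1},
    {"slide":[0,0,0],"spin":0,"gripper":0.1},
    {"slide":[0,0,-0.03],"spin":0,"gripper":0.1},
    {"slide":[0,0,-0.07],"spin":0,"gripper":0.1},
    {"slide":[0,0,-0.105],"spin":0,"gripper":0.3},
    {"slide":[-0.035,0,-0.125],"spin":-5,"gripper":0.5},
    {"slide":[-0.07,0.005,-0.13],"spin":-11,"gripper":0.5},
  ],
)

```text
t: 7.28
tool_pos: [0.4589, -0.0628, 0.2232]
tool_rot: [1.916, 2.477, 0.006]
contact_force: [0.6, 0.3, 0.2]
opening: 0.0638
grip_force: 0.0
```

Run:
```python
from h import *
go(.4709,-.1553,.200,26)
```

```text
t 7.28 pos [ 0.4589 -0.0628  0.2232] ya 14.54 tilt [ 0.0104 -0.003 ] slide [-0.0924 -0.0118  0.0236] spin -11.46
```

arm_command(
  increments=[
    {"slide":[-0.036,-0.004,0.008],"spin":-6,"gripper":0.5},
    {"slide":[-0.07,-0.009,0.016],"spin":-11.4,"gripper":0.5},
    {"slide":[-0.088,-0.012,0.02],"spin":-11.4,"gripper":0.5},
    {"slide":[-0.088,-0.012,0.02],"spin":-11.4,"gripper":0.5},
    {"slide":[-0.088,-0.012,0.02],"spin":-11.4,"gripper":0.5},
  ],
)

```text
t: 7.7
tool_pos: [0.4664, -0.1515, 0.1971]
tool_rot: [-1.681, -2.654, -0.001]
contact_force: [-0.7, -0.2, -0.0]
opening: 0.064
grip_force: 0.0
```

Run:
```python
from h import *
go(.4709,-.1553,.080,26)
c=cam("wrist")
cv2.imwrite("pics/w7.png",cv2.resize(c[0][60:300,140:380,::-1],None,fx=2.5,fy=2.5,interpolation=cv2.INTER_CUBIC))
import pickle; pickle.dump(c,open("w7.pkl","wb"))
```

```text
t 7.7 pos [ 0.4664 -0.1515  0.1971] ya 25.31 tilt [0.0002 0.0004] slide [-0.0054  0.0024  0.1171] spin -0.69
```

View pics/w7.png

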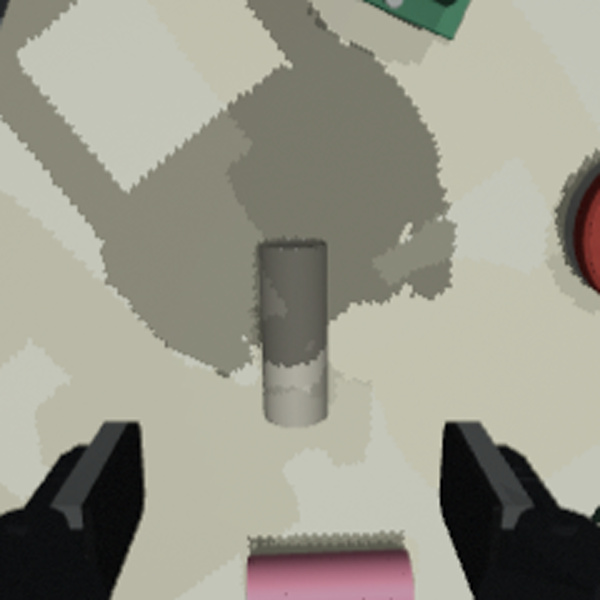

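White roll sits at crop (294,331), nearly aligned with the fingers; pink is clear below it.

Run:
```python
from h import *
import pickle; c=pickle.load(open("w7.pkl","rb"))
P=plane(c,np.array([(260,242),(327,242),(328,424),(264,424)])/2.5+[139.7,59.7],.0125)[:,:2]
m=P.mean(0); print(m,np.degrees(np.arctan2(*(P[0]+P[1]-P[2]-P[3])[::-1])),np.linalg.norm(P[0]-P[3]),np.linalg.norm(P[0]-P[1]))
go(*m,.080,26)
```

```text
[ 0.47116445 -0.15749901] 116.13471008433889 0.07252679525726127 0.024677556118753982
t 7.75 pos [ 0.4665 -0.1507  0.1972] ya 25.4 tilt [0.0004 0.0003] slide [-0.0082  0.0013  0.1172] spin -0.6
```

arm_command(
  increments=[
    {"slide":[-0.004,0.001,0.03],"spin":-0.6,"gripper":0.5},
    {"slide":[-0.0065,0.0017,0.065],"spin":-0.6,"gripper":0.5},
    {"slide":[-0.0065,0.0017,0.095],"spin":-0.6,"gripper":0.5},
    {"slide":[-0.0065,0.0017,0.112],"spin":-0.6,"gripper":0.5},
    {"slide":[-0.0065,0.0017,0.117],"spin":-0.6,"gripper":0.5},
    {"slide":[-0.0065,0.0017,0.117],"spin":-0.6,"gripper":0.5},
    {"slide":[-0.0065,0.0017,0.117],"spin":-0.6,"gripper":-0.8},
    {"slide":[-0.0065,0.0017,0.117],"spin":-0.6,"gripper":-0.8},
  ],
)

```text
t: 8.42
tool_pos: [0.4722, -0.1561, 0.0821]
tool_rot: [1.661, 2.662, 0.001]
contact_force: [0.2, -0.1, 0.9]
opening: 0.041
grip_force: 0.0
```

arm_command(
  increments=[
    {"slide":[0,0,0],"spin":0,"gripper":-0.8},
    {"slide":[0,0,0],"spin":0,"gripper":-0.8},
    {"slide":[0,0,0],"spin":0,"gripper":-0.8},
    {"slide":[0,0,0],"spin":0,"gripper":-0.8},
  ],
)

```text
t: 8.75
tool_pos: [0.4721, -0.1566, 0.0821]
tool_rot: [1.662, 2.662, 0.001]
contact_force: [-0.6, 1.0, 6.2]
opening: 0.0243
grip_force: 40.6
```

Run:
```python
from h import *
go(.4486,.0105,.20,3)
```

```text
t 8.75 pos [ 0.4721 -0.1566  0.0821] ya 26.04 tilt [ 0.0033 -0.0015] slide [ 0.1601  0.0525 -0.1183] spin 23.04
```

arm_command(
  increments=[
    {"slide":[0,0,-0.04],"spin":0,"gripper":-0.8},
    {"slide":[0.01,0.003,-0.078],"spin":4,"gripper":-0.8},
    {"slide":[0.035,0.011,-0.105],"spin":9,"gripper":-0.8},
    {"slide":[0.07,0.023,-0.118],"spin":14,"gripper":-0.8},
    {"slide":[0.105,0.035,-0.12],"spin":19,"gripper":-0.8},
    {"slide":[0.138,0.046,-0.12],"spin":23,"gripper":-0.8},
    {"slide":[0.156,0.0515,-0.12],"spin":23,"gripper":-0.8},
    {"slide":[0.16,0.0525,-0.12],"spin":23,"gripper":-0.8},
  ],
)

```text
t: 9.42
tool_pos: [0.4468, 0.0134, 0.1999]
tool_rot: [-2.157, -2.283, -0.001]
contact_force: [0.3, -0.3, -1.4]
opening: 0.0241
grip_force: 40.1
```

arm_command(
  increments=[
    {"slide":[0,0,0],"spin":0,"gripper":-0.8},
    {"slide":[0,0,0],"spin":0,"gripper":-0.8},
  ],
)

```text
t: 9.58
tool_pos: [0.4477, 0.0104, 0.1999]
tool_rot: [2.161, 2.28, -0.001]
contact_force: [0.7, -0.6, -1.6]
opening: 0.0241
grip_force: 40.1
```

Run:
```python
from h import *
go(.4486,.0105,.111,3)
c=cam("wrist")
cv2.imwrite("pics/w8.png",cv2.resize(c[0][90:320,160:360,::-1],None,fx=2.6,fy=2.6,interpolation=cv2.INTER_CUBIC))
import pickle; pickle.dump(c,open("w8.pkl","wb"))
```

```text
t 9.58 pos [0.4477 0.0104 0.1999] ya 3.06 tilt [ 0.0001 -0.0006] slide [0.0001 0.0009 0.0889] spin 0.06
```

View pics/w8.png

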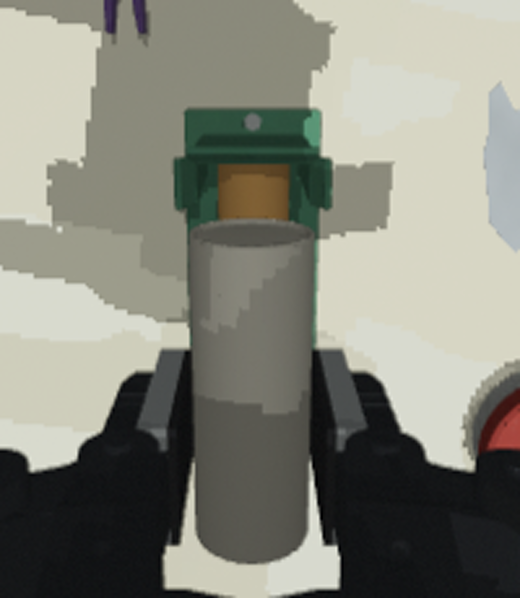

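The white roll is straight in the fingers and orange lies in the rack below it at (253,190). I work out the roll's offset along its length.

Run:
```python
from h import *
import pickle
for n,z,u,l,ty in [("w6.pkl",.1595,192,533,.0052),("w8.pkl",.1999,222,562,.0104)]:
    c=pickle.load(open(n,"rb"))
    f=lambda x,y,z:plane(c,[(160+x/2.6-.3,90+y/2.6-.3)],z)[0].round(4)
    # far end: top edge of end face (z = top); near end: visible top edge too
    print(f(252,u,z-.0583)[:2],f(252,l,z-.0708)[:2],"tcp y",ty)
f=lambda x,y,z:plane(c,[(160+x/2.6-.3,90+y/2.6-.3)],z)[0].round(4)
print("base edge",f(185,110,0),f(320,110,0),"orange",f(219,190,.0155),f(290,190,.0155),"white sides",f(193,400,.1999-.0696),f(310,400,.1999-.0696))
```

```text
[0.4479 0.0505] [ 0.452 -0.03 ] tcp y 0.0052
[0.446  0.0502] [ 0.4504 -0.0325] tcp y 0.0104
base edge [0.4211 0.0589 0.    ] [0.4705 0.0616 0.    ] orange [0.4353 0.0328 0.0155] [0.4606 0.0341 0.0155] white sides [0.4357 0.0083 0.1303] [0.4605 0.0096 0.1303]
```

arm_command(
  increments=[
    {"slide":[0.002,0.0005,0.02],"spin":0,"gripper":-0.8},
    {"slide":[0.002,0.0005,0.035],"spin":0,"gripper":-0.8},
    {"slide":[0.002,0.0005,0.05],"spin":0,"gripper":-0.8},
    {"slide":[0.002,0.0005,0.065],"spin":0,"gripper":-0.8},
    {"slide":[0.002,0.0005,0.078],"spin":0,"gripper":-0.8},
    {"slide":[0.002,0.0005,0.086],"spin":0,"gripper":-0.8},
    {"slide":[0.002,0.0005,0.0885],"spin":0,"gripper":-0.8},
    {"slide":[0.002,0.0005,0.0885],"spin":0,"gripper":-0.8},
  ],
)

```text
t: 10.3
tool_pos: [0.4482, 0.0121, 0.1112]
tool_rot: [-2.163, -2.278, 0.001]
contact_force: [0.4, -0.2, -1.4]
opening: 0.0244
grip_force: 40.1
```

Run:
```python
from h import *
go(.4536,.3378,.2,-12)
```

```text
t 10.3 pos [0.4482 0.0121 0.1112] ya 2.97 tilt [-0.0009 -0.    ] slide [ 0.3249  0.0222 -0.0888] spin 14.97
```

arm_command(
  increments=[
    {"slide":[0,0,0],"spin":0,"gripper":0.1},
    {"slide":[0,0,0],"spin":0,"gripper":0.1},
    {"slide":[0,0,0],"spin":0,"gripper":0.1},
    {"slide":[0,0,-0.03],"spin":0,"gripper":0.1},
    {"slide":[0,0,-0.065],"spin":0,"gripper":0.1},
    {"slide":[0.02,0,-0.09],"spin":0,"gripper":0.3},
    {"slide":[0.055,0.003,-0.1],"spin":3,"gripper":0.5},
    {"slide":[0.095,0.006,-0.1],"spin":6,"gripper":0.5},
  ],
)

```text
t: 10.97
tool_pos: [0.4515, 0.1085, 0.2168]
tool_rot: [2.279, 2.152, 0.012]
contact_force: [0.5, -0.2, 0.4]
opening: 0.0643
grip_force: 0.0
```

arm_command(
  increments=[
    {"slide":[0.041,0,0],"spin":2,"gripper":0.5},
    {"slide":[0.081,0,0],"spin":4,"gripper":0.5},
    {"slide":[0.121,0,0],"spin":6,"gripper":0.5},
    {"slide":[0.161,0,0],"spin":9,"gripper":0.5},
    {"slide":[0.195,0,0.005],"spin":9,"gripper":0.5},
    {"slide":[0.215,-0.003,0.01],"spin":9,"gripper":0.5},
    {"slide":[0.222,-0.005,0.01],"spin":9,"gripper":0.5},
    {"slide":[0.222,-0.005,0.01],"spin":9,"gripper":0.5},
  ],
)

```text
t: 11.63
tool_pos: [0.455, 0.3313, 0.2015]
tool_rot: [-2.438, -1.981, 0.0]
contact_force: [-0.6, -0.5, -0.2]
opening: 0.0639
grip_force: 0.0
```

```bash
sed -i 's/blue=((98,90,60)/blue=((98,60,50)/' h.py
python3 - <<'E'
from h import *
c=cam("wrist")
go(.4536,.3378,.080,-12)
for b in blobs(c[0],"blue",minA=300)[:3]: print(b.min(0),b.max(0),rect(c,b,.0125))
cv2.imwrite("pics/w9.png",c[0][...,::-1])
E
```

```text
t 11.68 pos [0.4554 0.3302 0.2017] ya -11.88 tilt [ 0.0003 -0.0005] slide [ 0.0071 -0.0033  0.1217] spin 0.12
[241 145] [266 218] (array([0.45306732, 0.33458881]), (72.3, 24.3), 78.19593811035156)
```

View pics/w9.png

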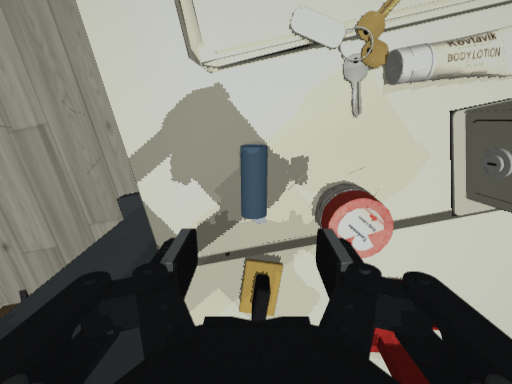

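Blue is at (254,181), aligned; the pot (355,220) is clear if I narrow the opening.

arm_command(
  increments=[
    {"slide":[0.004,-0.0033,0.02],"spin":0,"gripper":0.2},
    {"slide":[0.0052,-0.0033,0.055],"spin":0,"gripper":0.2},
    {"slide":[0.0052,-0.0033,0.085],"spin":0,"gripper":0.2},
    {"slide":[0.0052,-0.0033,0.11],"spin":0,"gripper":0.2},
    {"slide":[0.0052,-0.0033,0.12],"spin":0,"gripper":0.2},
    {"slide":[0.0052,-0.0033,0.12],"spin":0,"gripper":0.2},
    {"slide":[0.0052,-0.0033,0.12],"spin":0,"gripper":-0.8},
    {"slide":[0.0052,-0.0033,0.12],"spin":0,"gripper":-0.8},
  ],
)

```text
t: 12.35
tool_pos: [0.4548, 0.336, 0.0838]
tool_rot: [2.441, 1.977, 0.005]
contact_force: [-8.6, 0.9, 3.4]
opening: 0.0281
grip_force: 1.9
```

arm_command(
  increments=[
    {"slide":[0,0,0],"spin":0,"gripper":-0.8},
    {"slide":[0,0,0],"spin":0,"gripper":-0.8},
    {"slide":[0,0,0],"spin":0,"gripper":-0.8},
  ],
)

```text
t: 12.6
tool_pos: [0.455, 0.3364, 0.0841]
tool_rot: [2.44, 1.977, 0.007]
contact_force: [-0.1, -1.2, 6.9]
opening: 0.0239
grip_force: 42.0
```

Run:
```python
from h import *
go(.4486,.0105,.22,3)
```

```text
t 12.6 pos [0.455  0.3364 0.0841] ya -11.95 tilt [0.0041 0.0016] slide [-0.3199  0.0618 -0.1365] spin -14.95
```

arm_command(
  increments=[
    {"slide":[0,0,-0.04],"spin":0,"gripper":-0.8},
    {"slide":[0,0,-0.078],"spin":0,"gripper":-0.8},
    {"slide":[-0.02,0.004,-0.11],"spin":-1,"gripper":-0.8},
    {"slide":[-0.05,0.01,-0.13],"spin":-3,"gripper":-0.8},
    {"slide":[-0.086,0.017,-0.135],"spin":-5,"gripper":-0.8},
    {"slide":[-0.124,0.024,-0.135],"spin":-7,"gripper":-0.8},
    {"slide":[-0.162,0.031,-0.135],"spin":-9,"gripper":-0.8},
    {"slide":[-0.2,0.039,-0.135],"spin":-12,"gripper":-0.8},
  ],
)

```text
t: 13.27
tool_pos: [0.4495, 0.1307, 0.217]
tool_rot: [2.216, 2.225, 0.002]
contact_force: [0.8, -0.8, -2.1]
opening: 0.0245
grip_force: 41.1
```

Run:
```python
from h import *
go(.4486,.0125,.22,3)
```

```text
t 13.27 pos [0.4495 0.1307 0.217 ] ya 0.23 tilt [0.0014 0.0001] slide [-0.1182 -0.0013 -0.0031] spin -2.77
```

arm_command(
  increments=[
    {"slide":[-0.037,0,0],"spin":-1,"gripper":-0.8},
    {"slide":[-0.072,-0.001,0],"spin":-2,"gripper":-0.8},
    {"slide":[-0.1,-0.0013,0],"spin":-2.8,"gripper":-0.8},
    {"slide":[-0.113,-0.0013,0],"spin":-2.8,"gripper":-0.8},
    {"slide":[-0.113,-0.0013,0],"spin":-2.8,"gripper":-0.8},
    {"slide":[-0.113,-0.0013,0],"spin":-2.8,"gripper":-0.8},
  ],
)

```text
t: 13.77
tool_pos: [0.4487, 0.0187, 0.2165]
tool_rot: [-2.168, -2.274, -0.001]
contact_force: [0.1, 0.7, -1.7]
opening: 0.0239
grip_force: 41.1
```

Run:
```python
from h import *
go(.4486,.0105,.138,3)
c=cam("wrist"); o=status.get_obs(); z=o["tool_pos"][2]
fr=c[0]; h=cv2.cvtColor(fr,cv2.COLOR_RGB2HSV)
m=cv2.inRange(h,(95,50,20),(122,255,255)); m[:, :230]=0; m[:,285:]=0
ys,xs=np.nonzero(m[150:320]); ys+=150; print("blue rows",ys.min(),ys.max(),"cols",xs.min(),xs.max())
print(plane(c,[(257,ys.min())],z-.0591)[0],plane(c,[(257,ys.max())],z-.0716)[0])
for r in (200,230): x=xs[ys==r]; print(r,plane(c,[(x.min(),r),(x.max(),r)],z-.0716)[:,:2])
cv2.imwrite("pics/w10.png",cv2.resize(fr[90:320,160:360,::-1],None,fx=2.6,fy=2.6,interpolation=cv2.INTER_CUBIC))
```

```text
t 13.77 pos [0.4487 0.0187 0.2165] ya 2.74 tilt [0.0004 0.0005] slide [-0.0082 -0.0005  0.0785] spin -0.26
blue rows 176 319 cols 230 284
[0.44743983 0.05792485 0.15742462] [ 0.45194327 -0.03422795  0.14492462]
200 [[0.43539663 0.0412905 ]
 [0.460044   0.04246197]]
230 [[0.43583486 0.02387241]
 [0.46125809 0.02507789]]
```

View pics/w10.png

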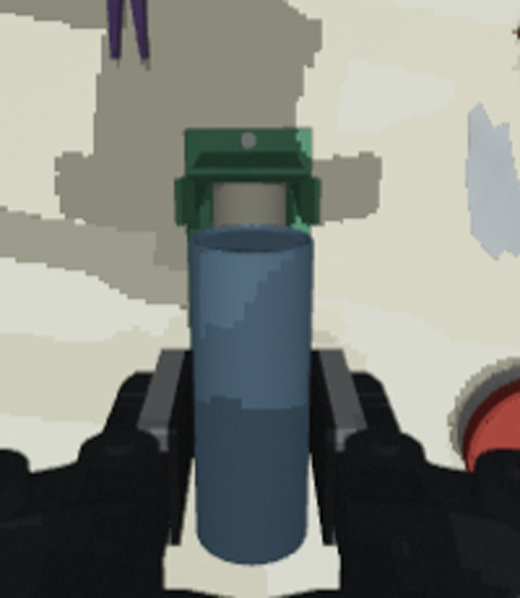

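Blue hangs straight, with the white roll seated in the rack at (250,205). Shift 6 mm and lower.

arm_command(
  increments=[
    {"slide":[-0.0062,-0.0005,0.002],"spin":-0.2,"gripper":-0.8},
    {"slide":[-0.0062,-0.0005,0.015],"spin":-0.2,"gripper":-0.8},
    {"slide":[-0.0062,-0.0005,0.03],"spin":-0.2,"gripper":-0.8},
    {"slide":[-0.0062,-0.0005,0.045],"spin":-0.2,"gripper":-0.8},
    {"slide":[-0.0062,-0.0005,0.06],"spin":-0.2,"gripper":-0.8},
    {"slide":[-0.0062,-0.0005,0.072],"spin":-0.2,"gripper":-0.8},
    {"slide":[-0.0062,-0.0005,0.078],"spin":-0.2,"gripper":-0.8},
    {"slide":[-0.0062,-0.0005,0.078],"spin":-0.2,"gripper":-0.8},
  ],
)

```text
t: 14.48
tool_pos: [0.4488, 0.0135, 0.1384]
tool_rot: [-2.159, -2.281, 0.0]
contact_force: [0.2, -0.4, -0.6]
opening: 0.0245
grip_force: 41.0
```

Run:
```python
from h import *
go(.4358,.2199,.2,-20)
```

```text
t 14.48 pos [0.4488 0.0135 0.1384] ya 3.14 tilt [-0.0007  0.0002] slide [ 0.2068 -0.0017 -0.0615] spin 23.14
```

arm_command(
  increments=[
    {"slide":[0,0,0],"spin":0,"gripper":0.1},
    {"slide":[0,0,0],"spin":0,"gripper":0.1},
    {"slide":[0,0,0],"spin":0,"gripper":0.1},
    {"slide":[0,0,-0.03],"spin":0,"gripper":0.1},
    {"slide":[0,0,-0.06],"spin":0,"gripper":0.1},
    {"slide":[0.03,0,-0.08],"spin":5,"gripper":0.1},
    {"slide":[0.065,0,-0.08],"spin":10,"gripper":0.1},
    {"slide":[0.105,0,-0.08],"spin":15,"gripper":0.1},
  ],
)

```text
t: 15.15
tool_pos: [0.4444, 0.1182, 0.2215]
tool_rot: [2.445, 1.967, 0.008]
contact_force: [0.4, -0.1, -0.3]
opening: 0.0471
grip_force: 0.0
```

Run:
```python
from h import *
go(.4358,.2199,.21,-20)
```

```text
t 15.15 pos [0.4444 0.1182 0.2215] ya -12.37 tilt [0.0062 0.0003] slide [ 0.0975 -0.0302  0.0114] spin 7.63
```

arm_command(
  increments=[
    {"slide":[0.036,-0.01,0.004],"spin":3,"gripper":0.1},
    {"slide":[0.07,-0.02,0.008],"spin":7.6,"gripper":0.1},
    {"slide":[0.09,-0.029,0.01],"spin":7.6,"gripper":0.1},
    {"slide":[0.094,-0.03,0.01],"spin":7.6,"gripper":0.1},
    {"slide":[0.094,-0.03,0.01],"spin":7.6,"gripper":0.1},
    {"slide":[0.094,-0.03,0.01],"spin":7.6,"gripper":0.1},
  ],
)

```text
t: 15.65
tool_pos: [0.4334, 0.2155, 0.2087]
tool_rot: [2.565, 1.812, 0.0]
contact_force: [-0.0, -0.2, 0.6]
opening: 0.0472
grip_force: 0.0
```

Run:
```python
from h import *
import pickle
go(.4358,.2199,.093,-20)
c=cam("wrist"); pickle.dump(c,open("w11.pkl","wb"))
for b in blobs(c[0],"brass",(200,100,320,260),200)[:2]: print(b.min(0),b.max(0),rect(c,b,.014))
cv2.imwrite("pics/w11.png",cv2.resize(c[0][90:290,170:370,::-1],None,fx=3,fy=3,interpolation=cv2.INTER_CUBIC))
```

```text
t 15.65 pos [0.4334 0.2155 0.2087] ya -19.53 tilt [ 0.0005 -0.0005] slide [0.0049 0.0008 0.1157] spin 0.47
[238 147] [276 210] (array([0.43611731, 0.2195601 ]), (63.1, 37.8), 69.45193481445312)
```

View pics/w11.png

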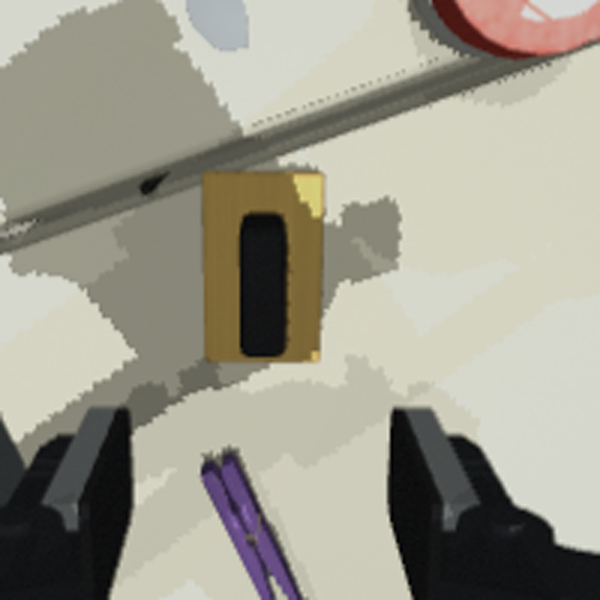

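The weight is at crop (263,267), its fin aligned with the fingers; the peg lies about 57 mm behind, clear.

arm_command(
  increments=[
    {"slide":[0.003,0.001,0.03],"spin":0.3,"gripper":0.1},
    {"slide":[0.0048,0.0012,0.065],"spin":0.3,"gripper":0.1},
    {"slide":[0.0048,0.0012,0.09],"spin":0.3,"gripper":0.1},
    {"slide":[0.0048,0.0012,0.107],"spin":0.3,"gripper":0.1},
    {"slide":[0.0048,0.0012,0.114],"spin":0.3,"gripper":0.1},
    {"slide":[0.0048,0.0012,0.115],"spin":0.3,"gripper":0.1},
    {"slide":[0.0048,0.0012,0.115],"spin":0.3,"gripper":-0.9},
    {"slide":[0.0048,0.0012,0.115],"spin":0.3,"gripper":-0.9},
  ],
  newtons=50,
)

```text
t: 16.37
tool_pos: [0.4372, 0.2199, 0.0951]
tool_rot: [2.571, 1.804, 0.004]
contact_force: [-0.2, -0.1, -0.0]
opening: 0.0234
grip_force: 0.0
```

arm_command(
  increments=[
    {"slide":[0,0,0],"spin":0,"gripper":-0.9},
    {"slide":[0,0,0],"spin":0,"gripper":-0.9},
    {"slide":[0,0,0],"spin":0,"gripper":-0.9},
    {"slide":[0,0,0],"spin":0,"gripper":-0.9},
  ],
)

```text
t: 16.7
tool_pos: [0.4373, 0.2203, 0.0954]
tool_rot: [2.57, 1.805, 0.005]
contact_force: [-0.7, -1.2, 6.2]
opening: 0.013
grip_force: 50.9
```

Run:
```python
from h import *
go(.4486,.0105,.225,3)
```

```text
t 16.7 pos [0.4373 0.2203 0.0954] ya -19.85 tilt [0.0035 0.0007] slide [-0.1933  0.0822 -0.1297] spin -22.85
```

arm_command(
  increments=[
    {"slide":[0,0,-0.03],"spin":0,"gripper":-0.9},
    {"slide":[0,0,-0.065],"spin":0,"gripper":-0.9},
    {"slide":[-0.01,0.004,-0.1],"spin":-2,"gripper":-0.9},
    {"slide":[-0.035,0.015,-0.125],"spin":-6,"gripper":-0.9},
    {"slide":[-0.068,0.029,-0.135],"spin":-10,"gripper":-0.9},
    {"slide":[-0.102,0.043,-0.135],"spin":-14,"gripper":-0.9},
    {"slide":[-0.136,0.058,-0.135],"spin":-18,"gripper":-0.9},
    {"slide":[-0.16,0.068,-0.135],"spin":-22.8,"gripper":-0.9},
  ],
)

```text
t: 17.37
tool_pos: [0.4452, 0.0442, 0.2288]
tool_rot: [2.159, 2.28, 0.0]
contact_force: [0.4, 1.6, -2.6]
opening: 0.0124
grip_force: 49.8
```

arm_command(
  increments=[
    {"slide":[-0.02,0,0],"spin":0,"gripper":-0.9},
    {"slide":[-0.031,0,0],"spin":0,"gripper":-0.9},
    {"slide":[-0.034,0,0],"spin":0,"gripper":-0.9},
    {"slide":[-0.034,0,0],"spin":0,"gripper":-0.9},
    {"slide":[-0.034,0,0],"spin":0,"gripper":-0.9},
  ],
)

```text
t: 17.78
tool_pos: [0.4472, 0.0132, 0.2282]
tool_rot: [-2.163, -2.278, -0.0]
contact_force: [0.5, 0.4, -1.8]
opening: 0.0129
grip_force: 49.8
```

Run:
```python
from h import *
import pickle
go(.4486,.0116,.166,3)
c=cam("wrist"); o=status.get_obs(); z=o["tool_pos"][2]; pickle.dump((c,z),open("w12.pkl","wb"))
for b in blobs(c[0],"brass",(180,100,340,320),200)[:2]: print(b.min(0),b.max(0),rect(c,b,z-.0954+.014))
cv2.imwrite("pics/w12.png",cv2.resize(c[0][90:320,160:360,::-1],None,fx=2.6,fy=2.6,interpolation=cv2.INTER_CUBIC))
```

```text
t 17.78 pos [0.4472 0.0132 0.2282] ya 2.97 tilt [-0.0004  0.0007] slide [-0.0017  0.0014  0.0622] spin -0.03
[223 182] [289 231] (array([0.44644202, 0.02895317]), (37.9, 29.9), 2.969102382659912)
```

View pics/w12.png

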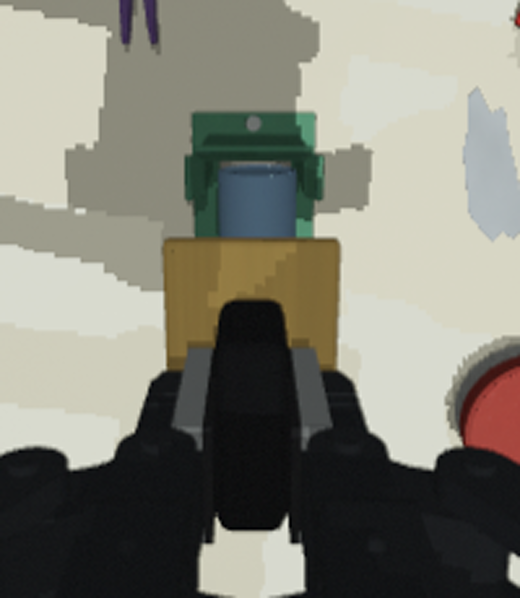

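The weight hangs square, blue's end shows below it at (258,200). I compute blue's actual lie.

Run:
```python
from h import *
import pickle
c,z=pickle.load(open("w12.pkl","rb"))
f=lambda x,y,z:plane(c,[(160+x/2.6-.3,90+y/2.6-.3)],z)[0,:2].round(4)
print("blue sides",f(219,200,.0655),f(297,200,.0655),f(219,230,.0655),f(297,230,.0655),"end",f(258,166,.078))
print("plate edge",f(165,240,z-.0814),f(339,240,z-.0814),f(168,345,z-.0814),f(338,345,z-.0814))
go(.4486,.0116,.166,3)
```

```text
blue sides [0.4357 0.0364] [0.4611 0.0378] [0.4361 0.0264] [0.4618 0.0277] end [0.4476 0.05  ]
plate edge [0.4272 0.0429] [0.4648 0.0449] [0.4283 0.0185] [0.4666 0.0205]
t 17.83 pos [0.4472 0.0134 0.2282] ya 3.01 tilt [-0.0004  0.0006] slide [-0.0019  0.0014  0.0622] spin 0.01
```

arm_command(
  increments=[
    {"slide":[-0.0015,0.0017,0.005],"spin":0,"gripper":-0.9},
    {"slide":[-0.0015,0.0017,0.018],"spin":0,"gripper":-0.9},
    {"slide":[-0.0015,0.0017,0.03],"spin":0,"gripper":-0.9},
    {"slide":[-0.0015,0.0017,0.042],"spin":0,"gripper":-0.9},
    {"slide":[-0.0015,0.0017,0.052],"spin":0,"gripper":-0.9},
    {"slide":[-0.0015,0.0017,0.058],"spin":0,"gripper":-0.9},
    {"slide":[-0.0015,0.0017,0.061],"spin":0,"gripper":-0.9},
    {"slide":[-0.0015,0.0017,0.062],"spin":0,"gripper":-0.9},
  ],
)

```text
t: 18.5
tool_pos: [0.4492, 0.0111, 0.1663]
tool_rot: [-2.163, -2.278, 0.0]
contact_force: [0.5, -0.8, -1.9]
opening: 0.0128
grip_force: 49.8
```

arm_command(
  increments=[
    {"slide":[0,0,0],"spin":0,"gripper":-0.9},
    {"slide":[0,0,0],"spin":0,"gripper":-0.9},
  ],
)

```text
t: 18.67
tool_pos: [0.4493, 0.0109, 0.1668]
tool_rot: [2.163, 2.277, 0.001]
contact_force: [-0.0, 0.2, -1.2]
opening: 0.0128
grip_force: 49.8
```

arm_command(
  increments=[
    {"slide":[0,0,0.0008],"spin":0,"gripper":-0.9},
    {"slide":[0,0,0.0016],"spin":0,"gripper":-0.9},
    {"slide":[0,0,0.0016],"spin":0,"gripper":-0.9},
  ],
)

```text
t: 18.92
tool_pos: [0.4496, 0.0109, 0.166]
tool_rot: [2.163, 2.277, 0.001]
contact_force: [-2.7, 0.1, 4.7]
opening: 0.0129
grip_force: 50.6
```

Run:
```python
from h import *
c=cam("scene")
cv2.imwrite("pics/s2.png",cv2.resize(c[0][150:220,235:320,::-1],None,fx=7,fy=7,interpolation=cv2.INTER_CUBIC))
```

```text
(no output)
```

View pics/s2.png

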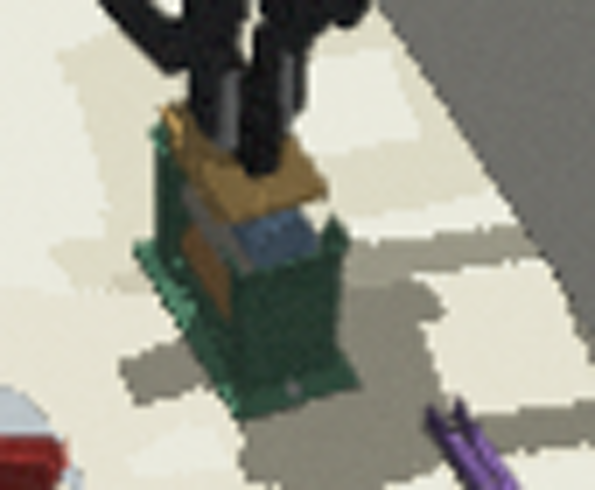

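Orange, white and blue are stacked and the weight's plate rests on blue at the seated height, with light contact. Release and lift.

arm_command(
  increments=[
    {"slide":[0,0,-0.001],"spin":0,"gripper":-0.3},
    {"slide":[0,0,-0.001],"spin":0,"gripper":-0.2},
    {"slide":[0,0,-0.001],"spin":0,"gripper":-0.2},
    {"slide":[0,0,-0.02],"spin":0,"gripper":-0.2},
    {"slide":[0,0,-0.05],"spin":0,"gripper":-0.2},
    {"slide":[0,0,-0.085],"spin":0,"gripper":-0.2},
    {"slide":[0,0,-0.12],"spin":0,"gripper":-0.2},
    {"slide":[0,0,-0.13],"spin":0,"gripper":-0.2},
  ],
)

```text
t: 19.63
tool_pos: [0.4509, 0.0108, 0.301]
tool_rot: [2.158, 2.272, 0.009]
contact_force: [0.5, -0.6, 1.3]
opening: 0.0341
grip_force: 0.0
```

Run:
```python
from h import *
c=cam("scene"); w=cam("wrist")
a=cv2.resize(c[0][140:225,230:325,::-1],None,fx=6,fy=6,interpolation=cv2.INTER_CUBIC)[:500,:400]
b=cv2.resize(w[0][100:267,190:323,::-1],None,fx=3,fy=3,interpolation=cv2.INTER_CUBIC)[:500,:399]
cv2.imwrite("pics/f.png",np.hstack([a,b]))
for k in blobs(w[0],"brass",(180,80,340,320),200)[:2]: print(rect(w,k,.084))
o=status.get_obs(); print(o["t"],o["tool_pos"])
```

```text
(array([0.44986432, 0.00975442]), (62.3, 37.8), -87.47861647605896)
19.7333 [0.45033161 0.01087002 0.2979802 ]
```

View pics/f.png

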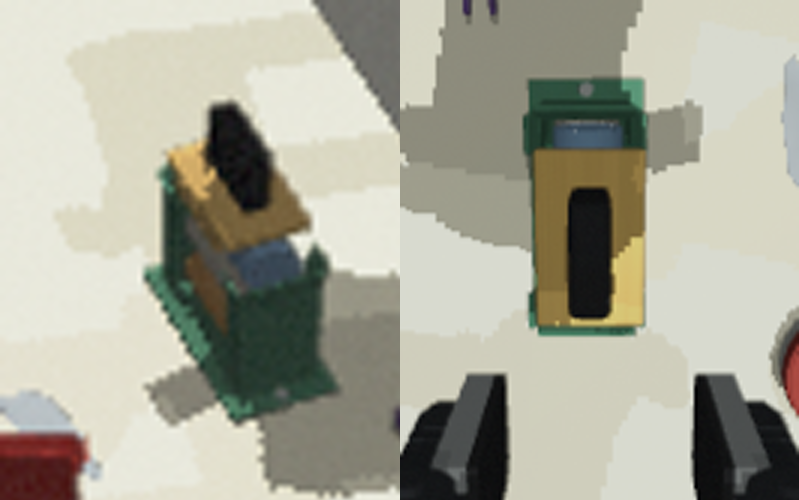

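The weight sits level and square on the blue roll, centred on the rack and aligned with its axis; the gripper is clear.

```bash
python3 -c "
from station import order
print(order.finish_job())"
```

```text
the job is handed in; nothing more can be done
None
```

I loaded the green rack with orange at the bottom, white on it and blue on top, set the brass weight squarely astride the blue roll, and handed the job in at about 20 s. The red rack is empty, and I never touched the pot, tin or peg. No verdict came back at hand-in.

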